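# Clamp the tube blank in the drilling jig

### The arm

A 6-joint arm with a two-finger parallel gripper is mounted at the origin on the work surface. World frame = base frame: x ahead of the robot, y to its left, z up, the work surface at z = 0. Lengths are in mm, angles in rad, forces in N, time in s.
With the tool pointing down it reaches from about 350 to 775 mm from the base axis. Payload 7.3 kg.
Tool frame: the origin (TCP) lies midway between the tips of the shut fingers; the grasp point (between the pads) lies 19 mm behind it (bot.grip_depth is the distance from the TCP to the grasp point, in mm); z points along the fingers, x is the direction in which the jaws open and shut, and the axes are right-handed (so a half turn about z gives the same grasp; the last joint's range is limited). The gripper opens to 92 mm and grips with 3 to 60 N. Pads are 19 mm wide; open, the fingers measure 130 mm over their backs; the gripper's body (75 mm by 190 mm) begins 47 mm behind the grasp point.
Start: joints at [1.111, 0.342, 1.524, -0, 1.275, -0.146], TCP at [162.04, 499.388, 226.741] pointing down, gripper open.
Joint ranges: [-2.53, 2.53], [-0.77, 2.02], [0.04, 2.7], [-1, 4.14], [0.28, 2.66], [-3.11, 3.11]. Speed limits (rad/s): [2.57, 2.57, 3.14, 3.14, 3.14, 3.14].

### API

Orientations are given as [roll, pitch, yaw] about the fixed x, y, z axes, in that order (R = Rz(yaw) Ry(pitch) Rx(roll)).
In Python, from plant import bot gives the robot as it stands. The module is installed in compiled form; this text tells all that it offers.
- The arm moves only by the shell command python3 -m inch 'ROWS'. ROWS is JSON, a list that holds one entry, the list of rows, each a list of 7 numbers: the shift along the tool's x, y, z each as a share of 0.2 m, from -1 to 1, then the turn, a rotation vector about the tool's x, y, z each as a share of 45 degrees, from -1 to 1, then the closure, from -1 (fully open) to 1 (shut), so that 0 is half open. A call has exactly 10 rows; each row is the pose to reach, as a shift and turn from the pose commanded when the call began, along the tool's axes at that moment; what a row does not reach only later rows make up. A row lasts 1/8 s, in which the tool goes at most 62.5 mm and 10.7 degrees, less where a joint would pass 70% of its speed; a pose out of reach is approached as far as the arm can. A call with a number of a shift or a turn outside -1 to 1 is refused whole. A call with a gripper value outside its range is refused whole. The fingers move at their own pace and stop on an object; the grip force is fixed at half the most. Time passes only in rows, so rows that repeat a pose let the fingers close, or fill a call up. It gives the time, the measured TCP pose, the force and the opening at its end, in the units of the state.
- bot.get_obs(): the state, without advancing time (a new reading comes with each control period).
- bot.capture(name): name is "scene" or "top" or "wrist"; returns the picture (384x512x3 uint8, red, green, blue); there is no depth.
- bot.camera_params(name): a dict with "fx", "fy", "cx", "cy" (pixels), "R" (3x3) and "t" (3): a world point X has camera coordinates R X + t; the wrist camera has in their place "T_tool_cam" (4x4, takes a point from camera to tool coordinates, whose origin is the TCP and whose axes are the tool frame's). Camera axes: x right, y down, z forward; pixel columns grow to the right and rows downward; lengths in mm; the calibration is good to about 2 mm. A picture is of the moment at which its call begins: read the wrist's pose just before it. camera_params takes no time and is no camera call.
- bot.close_job(): hands the job in, once; it reports no verdict.
The state is a dict: "time": time; "joint_positions": joint angles; "dq": joint speeds; "tau": joint torques, N m; "tool_pos": TCP position; "tcp_rot": TCP orientation; "contact_force": force on the tool from outside, world axes, zero at the start; "moment": the same for the moment, N m; "grip_width": finger opening in mm.
Only numpy, scipy, OpenCV 4.12 (cv2) and the standard library are available. Lean on these libraries where they do the work, as an engineer would, in place of code of your own. Each camera call takes 0.05 s, during which the arm holds its last target.

### The job

Clamp the blue tube in the jig: turn the red knob to free the green jaw, slide the jaw along its rail so that the tube is pushed fully up against the yellow end stop with the jaw touching it, then turn the knob back until it is tight again. The tube stays lying in its channel; leave the bottle, carton, white tube and spanner alone.

Things in the scene. Friction and masses are not known exactly. Their poses are not given: they have to be found in the camera images.
- jig: Grey base plate fixed to the bench, 170 (x) x 440 (y) x 12 mm; origin on the bench, plate x -85 to +85, y -230 to +210 mm; z up. A 30 mm wide aluminium rail runs along its y at x = -45 mm, top at z = 34 mm. Beside it the tube's channel: along y, centred on x = +22 mm, 56 mm wide, between two steel lips whose tops are at z = 22 mm.
- stop_face (a point): Centre of the face of the yellow end stop, fixed to the jig at jig x = +22, y = +165 mm, 40 mm above the bench. The face looks to jig -y. The stop is 80 mm wide, 30 mm thick (beyond the face) and its top is 67 mm above the bench. Axes as the jig's.
- jaw (a joint): Position (m) of the green jaw on its rail, 0 to 0.175, growing towards the end stop (jig +y). At 0 its pushing face is at jig y = -125 mm; with the tube held home the joint is at 0.160. Clamped it will not slide under 25 N; free, it moves with 4 N (about 3 N more, up to 6, when it pushes the tube too) and stays where it is left.
- jaw_face (a point): Where the jaw's pushing face meets the tube: jig x = +22 mm, 44 mm above the bench, looking to jig +y; axes as the jig's. The jaw is a green block over the rail, 62 (x) x 80 (y) mm, jig x -76 to -14 mm, top 64 mm above the bench; from its front end a 15 mm thick plate of the same height reaches over the channel to jig x = +52 mm.
- jaw_back (a point): Centre of the upper part of the jaw's back face, a place to push: 80 mm behind jaw_face in jig y, over the rail's middle line (jig x = -45 mm), 50 mm above the bench, looking to jig -y. The flat face above the rail is 62 mm wide and spans 36 to 64 mm above the bench. Axes as the jig's.
- knob (a joint): Angle (rad) of the red clamp knob: 0 = tight, at its stop, the wing lying across the rail (along jig x); it grows counterclockwise seen from above, up to 1.45 with the wing nearly along the rail. Above 1.0 the jaw is free; below that the clamp bites harder and harder down to 0. Takes up to 0.3 N m, stays where it is left.
- wing (a point): Centre of the knob's red wing handle, on the knob's vertical axis, 94 mm above the bench, on top of the jaw over the rail's middle line. The wing is an upright bar 84 mm long (along the point's own x), 14 mm thick, 28 mm high: 80 to 108 mm above the bench. The round hub below it (radius 20 mm) ends 80 mm above the bench.
- tube_center (a point): Centre of the loose blue box-section tube, 50 x 50 mm, 130 mm long along its own y, walls 4 mm, about 0.6 kg. It lies along jig y in the jig's channel, between jaw and end stop, centre 37 mm above the bench. Fully home its centre is at jig x = +22, y = +100 mm.
- bottle: Bystander: green bottle, 64 mm across, 190 mm high, standing. Origin under its centre.
- carton: Bystander: closed cardboard carton 110 (x) x 140 (y) x 80 mm. Origin under its centre.
- offcut: Bystander: white box-section tube 50 x 50 mm, 110 mm long along its y. Origin under its centre.
- spanner: Bystander: steel spanner 160 mm long lying along its x. Origin under its middle.
There are look-alikes about, which are no part of the job. There is more than one size of the part that bears tube_center; the job needs the middle-sized.

How it is judged:
By the outcome, as a careful person would: the job done as asked, in the order asked, and still so for the second after the job is handed in, with the robot touching nothing.
It also fails if it takes over 72 s, if anything falls off the work surface, if the arm or the gripper's body presses on something with over 40 N, if the wrist force passes 120 N, or if a joint passes its speed limit or range.

## Working session

There is one attempt and no reset: what is moved stays moved. The work goes in short steps, Python scripts to look and compute and a shell command to move; the robot and the scene stay as the last step left them, time stands still between calls to the robot, and variables do not carry over. Pictures are saved under pics/ and viewed, and the job is handed in when it is done.

```bash
mkdir -p pics
python3 - <<'E'
from plant import bot
import cv2,numpy as np
o=bot.get_obs();print({k:np.round(v,3).tolist() for k,v in o.items()})
for n in("scene","top","wrist"):
    im=bot.capture(n);cv2.imwrite(f"pics/{n}0.png",cv2.cvtColor(im,cv2.COLOR_RGB2BGR))
    print(n,{k:np.round(v,3).tolist() for k,v in bot.camera_params(n).items()})
E
```

```text
{'time': 0.0, 'joint_positions': [1.111, 0.343, 1.525, -0.0, 1.275, -0.146], 'dq': [-0.0, -0.002, -0.001, -0.002, -0.001, -0.001], 'tau': [0.001, -43.124, -24.423, 0.072, 0.056, -0.0], 'tool_pos': [161.833, 498.992, 226.033], 'tcp_rot': [-3.141, 0.002, 1.257], 'contact_force': [-0.11, 0.142, -0.604], 'moment': [-0.014, -0.019, -0.034], 'grip_width': 91.942}
scene {'fx': 445.207, 'fy': 445.207, 'cx': 249.543, 'cy': 195.43, 'R': [[-0.811, 0.584, -0.001], [0.494, 0.684, -0.537], [-0.313, -0.436, -0.844]], 't': [489.896, -255.458, 1450.228]}
top {'fx': 396.367, 'fy': 396.367, 'cx': 253.016, 'cy': 194.331, 'R': [[-0.025, -1.0, -0.002], [-0.994, 0.025, -0.107], [0.107, -0.001, -0.994]], 't': [5.189, 582.232, 1255.546]}
wrist {'fx': 339.645, 'fy': 339.645, 'cx': 251.393, 'cy': 193.225, 'T_tool_cam': [[1.0, 0.0, 0.0, -0.293], [-0.0, 0.957, 0.291, -79.3], [-0.0, -0.291, 0.957, -157.848], [0.0, 0.0, 0.0, 1.0]]}
```

View pics/scene0.png

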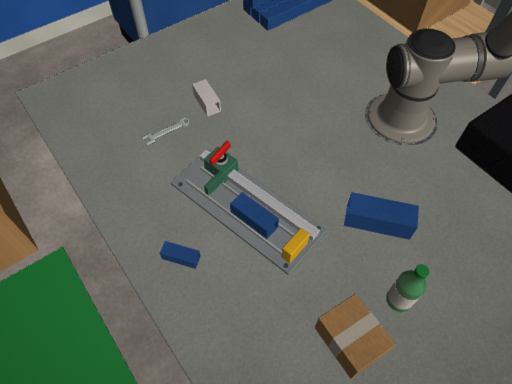

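View pics/top0.png

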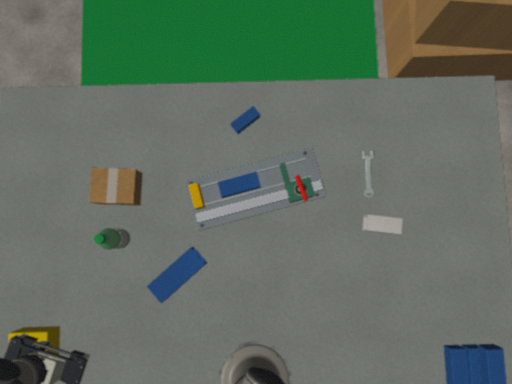

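View pics/wrist0.png

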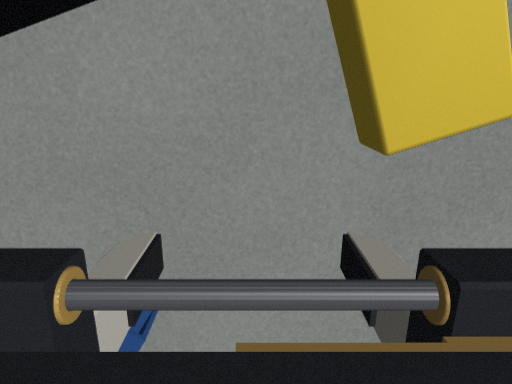

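The channel holds the blue tube around pixel (239,184) in the top view. The stop is at (196,195), the jaw and red wing at (299,188). A smaller and a larger blue block lie off the jig. Next I'll measure by ray casting.

```bash
cat > h.py <<'E'
import cv2,numpy as np
from plant import bot
def ray(n,uv,z,obs=None):
    c=bot.camera_params(n); uv=np.atleast_2d(np.asarray(uv,float))
    d=np.c_[(uv[:,0]-c['cx'])/c['fx'],(uv[:,1]-c['cy'])/c['fy'],np.ones(len(uv))]
    if 'R' in c:
        R=np.array(c['R']);t=np.array(c['t']);o=-R.T@t;d=d@R
    else:
        from scipy.spatial.transform import Rotation as Q
        T=np.array(c['T_tool_cam']);Rt=Q.from_euler('xyz',obs['tcp_rot']).as_matrix()
        o=Rt@T[:3,3]+obs['tool_pos'];d=d@(Rt@T[:3,:3]).T
    return o+d*((z-o[2])/d[:,2])[:,None]
def proj(n,X):
    c=bot.camera_params(n);p=np.atleast_2d(X)@np.array(c['R']).T+np.array(c['t'])
    return np.c_[p[:,0]/p[:,2]*c['fx']+c['cx'],p[:,1]/p[:,2]*c['fy']+c['cy']]
def mask(im,col):
    h=cv2.cvtColor(im,cv2.COLOR_RGB2HSV);H,S,V=[h[...,i].astype(int) for i in range(3)]
    if col=='red': m=((H<8)|(H>172))&(S>150)&(V>60)
    if col=='yellow': m=(H>18)&(H<32)&(S>140)&(V>100)
    if col=='blue': m=(H>105)&(H<125)&(S>130)&(V>40)
    if col=='green': m=(H>60)&(H<90)&(S>80)&(V>30)
    return m.astype(np.uint8)
def blobs(im,col,amin=30):
    cs,_=cv2.findContours(mask(im,col),cv2.RETR_EXTERNAL,cv2.CHAIN_APPROX_NONE)
    return [c[:,0] for c in cs if cv2.contourArea(c)>amin]
E
python3 - <<'E'
from h import *
np.set_printoptions(precision=1,suppress=True)
for n in("top","scene"):
    im=cv2.cvtColor(cv2.imread(f"pics/{n}0.png"),cv2.COLOR_BGR2RGB)
    for col,z in(("red",108),("yellow",67),("blue",62),("green",64)):
        for b in blobs(im,col):
            w=ray(n,b,z)[:,:2].astype(np.float32)
            (c,s,a)=cv2.minAreaRect(w); c0=b.mean(0)
            box=cv2.boxPoints((c,s,a))
            print(n,col,c0,"world",np.array(c),"size",np.array(s),"ang",round(a,1))
im=cv2.imread("pics/top0.png")[140:240,180:340];cv2.imwrite("pics/topz.png",cv2.resize(im,None,fx=5,fy=5,interpolation=cv2.INTER_CUBIC))
E
```

```text
top red [301.1 187.5] world [ 590.6 -157.6] size [78.5 16.8] ang 17.8
top yellow [ 28.1 334.9] world [161.1 685.6] size [ 29.5 116.1] ang 0.6
top yellow [195.6 195.2] world [580.4 171.4] size [81.  30.2] ang 14.0
top blue [474.1 365. ] world [  45.9 -666.6] size [176.7 110.6] ang 88.6
top blue [176.4 274.4] world [336.1 233.7] size [ 66.5 184.4] ang 40.4
top blue [238.7 184.2] world [612.5  35.2] size [ 49.  124.8] ang 14.0
top blue [244.9 119.5] world [823.5  10.3] size [37.1 93.6] ang 37.4
top green [106.7 238.3] world [449.3 452.8] size [60.5 70.6] ang 31.1
top green [308.1 186.8] world [ 597.7 -185.5] size [59.4 22. ] ang 18.7
top green [288.6 183.5] world [ 617.6 -125.8] size [125.5  36.1] ang 14.5
top green [227.1  40.8] world [1098.1   58.9] size [971.2 295.8] ang 90.0
scene red [219.6 152.6] world [ 598.6 -148.6] size [91.6 23.3] ang 20.2
scene yellow [295.6 244.8] world [591.3 181.6] size [96.4 39.2] ang 13.6
scene blue [180.  254.2] world [842.4  30.4] size [ 46.5 100.7] ang 37.1
scene blue [381.  215.3] world [349.9 246.2] size [106.7 184.8] ang 40.4
scene blue [254.2 214.7] world [622.7  45.5] size [ 65.2 142.5] ang 13.8
scene blue [285.4   7.7] world [  18.1 -567.3] size [170.8 329.4] ang 54.1
scene blue [179.8   9.3] world [ 339.2 -785.8] size [193.  325.9] ang 54.1
scene blue [124.5  16.4] world [ 518.8 -900.3] size [256.5  67.7] ang 74.0
scene blue [44.4 11.9] world [  757.5 -1061.6] size [236.5 402.2] ang 54.1
scene green [412.8 282. ] world [417.6 422.4] size [102.5  62.4] ang 27.9
scene green [ 56.6 333.1] world [1193.    37.4] size [398.8 238.3] ang 89.9
scene green [218.  167.9] world [ 630.3 -136.3] size [137.5  99.5] ang 13.1
```

View pics/topz.png

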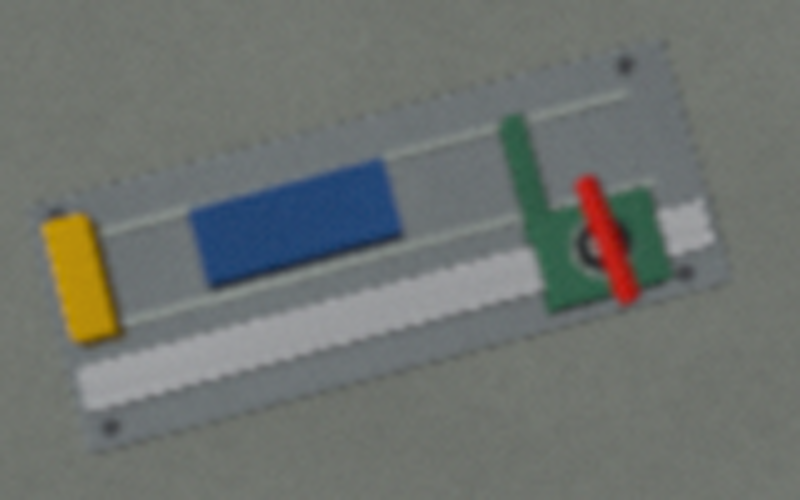

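```bash
cat >> h.py <<'E'
from scipy.spatial.transform import Rotation as Q
A=np.deg2rad(14.0); JO=np.array([602.6,-8.6])
def jig2w(x,y): return JO+np.array([np.cos(A)*x-np.sin(A)*y,np.sin(A)*x+np.cos(A)*y])
def w2jig(p): d=np.array(p)[...,:2]-JO; return np.stack([d[...,0]*np.cos(A)+d[...,1]*np.sin(A),-d[...,0]*np.sin(A)+d[...,1]*np.cos(A)],-1)
def need(pos,yaw):
    o=bot.get_obs();R=Q.from_euler('xyz',o['tcp_rot']);
    s=R.inv().apply(np.array(pos)-o['tool_pos'])/200
    r=(R.inv()*Q.from_euler('xyz',[np.pi,0,yaw])).as_rotvec()/(np.pi/4)
    print("t",round(o['time'],2),"pos",np.round(o['tool_pos'],1),"rpy",np.round(o['tcp_rot'],3),"q6",round(o['joint_positions'][5],2),"F",np.round(o['contact_force'],1),"w",round(o['grip_width'],1),"need",np.round(s,3),np.round(r,3))
E
python3 -m inch '[[[-0.1,0.12,0,0,0,0.1,-1],[-0.2,0.25,0,0,0,0.2,-1],[-0.3,0.38,0,0,0,0.3,-1],[-0.4,0.5,0,0,0,0.4,-1],[-0.5,0.62,0,0,0,0.5,-1],[-0.6,0.75,0,0,0,0.6,-1],[-0.7,0.88,0,0,0,0.7,-1],[-0.8,1,0,0,0,0.8,-1],[-0.8,1,0,0,0,0.85,-1],[-0.8,1,0,0,0,0.9,-1]]]'
python3 -c "
from h import *
need([590,-157,200],-1.29)"
```

```text
time: 1.4
tool_pos: [303.0, 285.0, 226.6]
tcp_rot: [-3.142, 0.0, 0.548]
contact_force: [0.6, -0.4, -1.1]
grip_width: 91.8
t 1.4 pos [303.  285.  226.6] rpy [-3.142  0.     0.548] q6 0.02 F [ 0.6 -0.4 -1.1] w 91.8 need [0.074 2.634 0.133] [0.   0.   2.34]
```

```bash
python3 -m inch '[[[0,0.12,0,0,0,0.12,-1],[0,0.25,0,0,0,0.25,-1],[0,0.38,0,0,0,0.38,-1],[0,0.5,0,0,0,0.5,-1],[0,0.65,0,0,0,0.6,-1],[0,0.8,0,0,0,0.7,-1],[0,0.95,0,0,0,0.8,-1],[0,1,0,0,0,0.9,-1],[0,1,0,0,0,0.95,-1],[0,1,0,0,0,1,-1]]]'
python3 -c "
from h import *
need([590,-157,200],-1.29)"
```

```text
time: 2.65
tool_pos: [407.4, 114.7, 226.5]
tcp_rot: [3.142, 0.001, -0.237]
contact_force: [0.4, 0.2, -1.4]
grip_width: 92.1
t 2.65 pos [407.4 114.7 226.5] rpy [ 3.142e+00  1.000e-03 -2.370e-01] q6 0.33 F [ 0.4  0.2 -1.4] w 92.1 need [1.207 1.106 0.132] [0.00e+00 1.00e-03 1.34e+00]
```

```bash
python3 -m inch '[[[0.12,0.12,0,0,0,0.12,-1],[0.25,0.25,0,0,0,0.25,-1],[0.38,0.35,0,0,0,0.38,-1],[0.5,0.5,0,0,0,0.5,-1],[0.62,0.6,0,0,0,0.6,-1],[0.75,0.7,0,0,0,0.7,-1],[0.88,0.8,0,0,0,0.8,-1],[1,0.9,0,0,0,0.9,-1],[1,0.95,0,0,0,0.95,-1],[1,0.95,0,0,0,1,-1]]]'
python3 -c "
from h import *
need([590,-157,200],-1.29)"
```

```text
time: 3.9
tool_pos: [556.7, -116.7, 226.1]
tcp_rot: [3.141, 0.001, -1.023]
contact_force: [-0.1, 0.4, 0.3]
grip_width: 91.8
t 3.9 pos [ 556.7 -116.7  226.1] rpy [ 3.141e+00  1.000e-03 -1.023e+00] q6 0.68 F [-0.1  0.4  0.3] w 91.8 need [ 0.259 -0.037  0.13 ] [0.002 0.002 0.34 ]
```

```bash
python3 -m inch '[[[0.05,0,0,0,0,0.05,-1],[0.1,0,0.03,0,0,0.12,-1],[0.15,-0.02,0.06,0,0,0.2,-1],[0.2,-0.03,0.1,0,0,0.28,-1],[0.26,-0.04,0.13,0,0,0.34,-1],[0.26,-0.04,0.13,0,0,0.34,-1],[0.26,-0.04,0.13,0,0,0.34,-1],[0.26,-0.04,0.13,0,0,0.34,-1],[0.26,-0.04,0.13,0,0,0.34,-1],[0.26,-0.04,0.13,0,0,0.34,-1]]]'
python3 - <<'E'
from h import *
np.set_printoptions(precision=1,suppress=True)
need([590,-157,200],-1.29)
o=bot.get_obs();im=bot.capture("wrist");cv2.imwrite("pics/w1.png",im[...,::-1])
for b in blobs(im,"red"):
    w=ray("wrist",b,108,o)[:,:2].astype(np.float32);r=cv2.minAreaRect(w);print(b.mean(0),r,w2jig(r[0]))
E
```

```text
time: 5.15
tool_pos: [591.6, -156.4, 200.9]
tcp_rot: [-3.141, -0.0, -1.287]
contact_force: [-0.2, 0.2, 0.1]
grip_width: 91.9
t 5.15 pos [ 591.6 -156.4  200.9] rpy [-3.1 -0.  -1.3] q6 0.9 F [-0.2  0.2  0.1] w 91.9 need [0. 0. 0.] [-0. -0.  0.]
[255.1 188.3] ((596.07568359375, -157.92628479003906), (82.85032653808594, 13.901451110839844), 18.375455856323242) [ -42.5 -143.3]
```

View pics/w1.png

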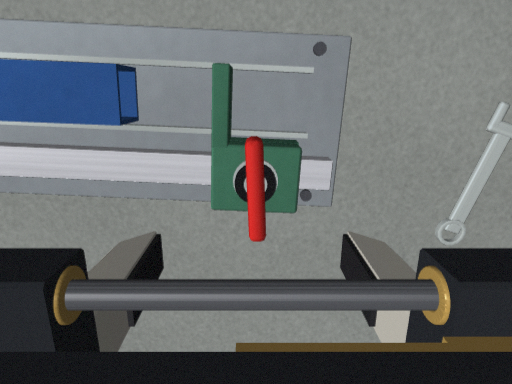

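Wrist view: the wing is at pixel (255,188), about (596,-158) mm, lying at 18.4°. The tube is to the left of the jaw plate. I'll go down onto the wing.

```bash
python3 -c "
from h import *
need([596,-158,84],np.deg2rad(18.4-90))"
```

```text
t 5.2 pos [ 591.6 -156.5  200.9] rpy [-3.141 -0.    -1.288] q6 0.9 F [-0.1 -1.2 -0.2] w 92.0 need [ 0.013 -0.019  0.584] [-0.    -0.    -0.048]
```

```bash
python3 -m inch '[[[0.013,-0.02,0.1,0,0,-0.05,-1],[0.013,-0.02,0.25,0,0,-0.05,-1],[0.013,-0.02,0.4,0,0,-0.05,-1],[0.013,-0.02,0.5,0,0,-0.05,-1],[0.013,-0.02,0.58,0,0,-0.05,-1],[0.013,-0.02,0.58,0,0,-0.05,0],[0.013,-0.02,0.58,0,0,-0.05,1],[0.013,-0.02,0.58,0,0,-0.05,1],[0.013,-0.02,0.58,0,0,-0.05,1],[0.013,-0.02,0.58,0,0,-0.05,1]]]'
python3 -m inch '[[[0,0,0,0,0,0,1],[0,0,0,0,0,0,1],[0,0,0,0,0,-0.1,1],[0,0,0,0,0,-0.2,1],[0,0,0,0,0,-0.3,1],[0,0,0,0,0,-0.4,1],[0,0,0,0,0,-0.5,1],[0,0,0,0,0,-0.55,1],[0,0,0,0,0,-0.6,1],[0,0,0,0,0,-0.6,1]]]'
python3 -c "
from h import *
need([596,-158,84],np.deg2rad(14-90+77));print(bot.get_obs()['moment'])"
```

```text
time: 6.45
tool_pos: [596.4, -158.0, 85.0]
tcp_rot: [-3.141, -0.0, -1.248]
contact_force: [-0.2, 0.8, 0.1]
grip_width: 46.1
time: 7.7
tool_pos: [595.8, -157.5, 84.7]
tcp_rot: [3.141, 0.001, -0.778]
contact_force: [-2.2, 1.7, 1.5]
grip_width: 13.9
t 7.7 pos [ 595.8 -157.5   84.7] rpy [ 3.141e+00  1.000e-03 -7.780e-01] q6 0.39 F [-2.2  1.7  1.5] w 13.9 need [0.002 0.001 0.003] [-1.000e-03  2.000e-03 -1.012e+00]
[ 0.21836904  0.37221887 -0.11961924]
```

```bash
python3 -m inch '[[[0,0,0,0,0,-0.12,1],[0,0,0,0,0,-0.25,1],[0,0,0,0,0,-0.38,1],[0,0,0,0,0,-0.5,1],[0,0,0,0,0,-0.62,1],[0,0,0,0,0,-0.75,1],[0,0,0,0,0,-0.88,1],[0,0,0,0,0,-0.96,1],[0,0,0,0,0,-0.96,1],[0,0,0,0,0,-0.96,1]]]'
python3 -m inch '[[[0,0,0,0,0,0,0],[0,0,0,0,0,0,-1],[0,0,0,0,0,0,-1],[0,0,0,0,0,0,-1],[0,0,-0.1,0,0,0,-1],[0,0,-0.25,0,0,0,-1],[0,0,-0.4,0,0,0,-1],[0,0,-0.55,0,0,0,-1],[0,0,-0.6,0,0,0,-1],[0,0,-0.6,0,0,0,-1]]]'
python3 - <<'E'
from h import *
np.set_printoptions(precision=1,suppress=True)
need([590,-157,200],-1.29)
o=bot.get_obs();im=bot.capture("wrist");cv2.imwrite("pics/w2.png",im[...,::-1])
for b in blobs(im,"red"):
    w=ray("wrist",b,108,o)[:,:2].astype(np.float32);r=cv2.minAreaRect(w);print(b.mean(0),r,w2jig(r[0]))
E
```

```text
time: 8.95
tool_pos: [594.6, -157.4, 84.6]
tcp_rot: [-3.14, 0.004, -0.024]
contact_force: [-6.7, 2.7, 4.0]
grip_width: 13.9
time: 10.2
tool_pos: [596.3, -158.0, 204.7]
tcp_rot: [3.141, -0.001, -0.023]
contact_force: [-0.1, 0.1, -1.0]
grip_width: 92.0
t 10.2 pos [ 596.3 -158.   204.7] rpy [ 3.1 -0.  -0. ] q6 -0.36 F [-0.1  0.1 -1. ] w 92.0 need [-0. -0.  0.] [-0.  -0.   1.6]
[248.9 190.8] ((593.9552001953125, -156.64280700683594), (83.47056579589844, 13.412232398986816), 87.3927993774414) [ -44.2 -141.6]
```

View pics/w2.png

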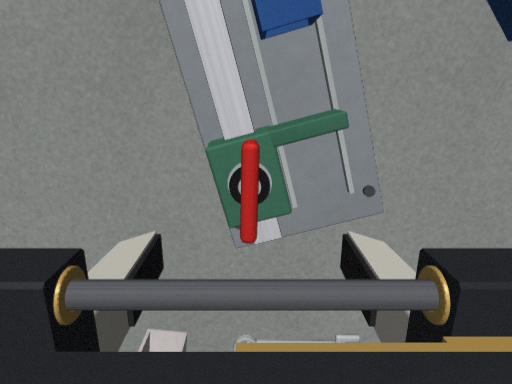

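Run:
```python
from h import *
np.set_printoptions(precision=1,suppress=True)
o=bot.get_obs();im=cv2.imread("pics/w2.png")[...,::-1].copy()
for b in blobs(im,"green",300):
    w=w2jig(ray("wrist",b,64,o)); print(b.mean(0),w.min(0),w.max(0),np.percentile(w,[3,97],axis=0))
p=w2jig(ray("wrist",[[245,0],[295,207]],22,o));print(p)
p=w2jig(ray("wrist",[[185,0],[226,135],[216,0],[254,128]],34,o));print(p)
```

```text
[265.3 163.1] [ -75.8 -181.5] [ 50.4 -98.7] [[ -75.3 -181. ]
 [  47.4  -99.4]]
[[  -7.9    8.6]
 [  -9.4 -193.3]]
[[ -58.2   19.5]
 [ -57.  -100.3]
 [ -32.4   12.5]
 [ -29.4 -101. ]]
```

```bash
python3 -c "
from h import *
need([*jig2w(-26,-213),50],np.deg2rad(14))"
```

```text
t 10.25 pos [ 595.8 -157.8  203.7] rpy [-3.141e+00  1.000e-03 -2.300e-02] q6 -0.36 F [ 0.2  0.5 -0.9] w 92.1 need [0.174 0.315 0.768] [-0.001  0.001 -0.341]
```

```bash
python3 -m inch '[[[0.06,0.1,0,0,0,-0.1,1],[0.12,0.2,0,0,0,-0.2,1],[0.175,0.315,0,0,0,-0.34,1],[0.175,0.315,0,0,0,-0.34,1],[0.175,0.315,0.15,0,0,-0.34,1],[0.175,0.315,0.3,0,0,-0.34,1],[0.175,0.315,0.45,0,0,-0.34,1],[0.175,0.315,0.6,0,0,-0.34,1],[0.175,0.315,0.6,0,0,-0.34,1],[0.175,0.315,0.6,0,0,-0.34,1]]]'
python3 - <<'E'
from h import *
need([*jig2w(-26,-213),50],np.deg2rad(14))
cv2.imwrite("pics/s3.png",cv2.resize(bot.capture("scene")[...,::-1][80:300,120:360],None,fx=3,fy=2.7))
cv2.imwrite("pics/w3.png",bot.capture("wrist")[...,::-1])
E
```

```text
time: 11.5
tool_pos: [630.1, -221.4, 85.6]
tcp_rot: [3.141, -0.001, 0.243]
contact_force: [0.1, -0.8, -0.1]
grip_width: 1.0
t 11.5 pos [ 630.1 -221.4   85.6] rpy [ 3.141e+00 -1.000e-03  2.430e-01] q6 -0.7 F [ 0.1 -0.8 -0.1] w 1.0 need [-0.006 -0.001  0.178] [ 0.    -0.001 -0.001]
```

View pics/s3.png

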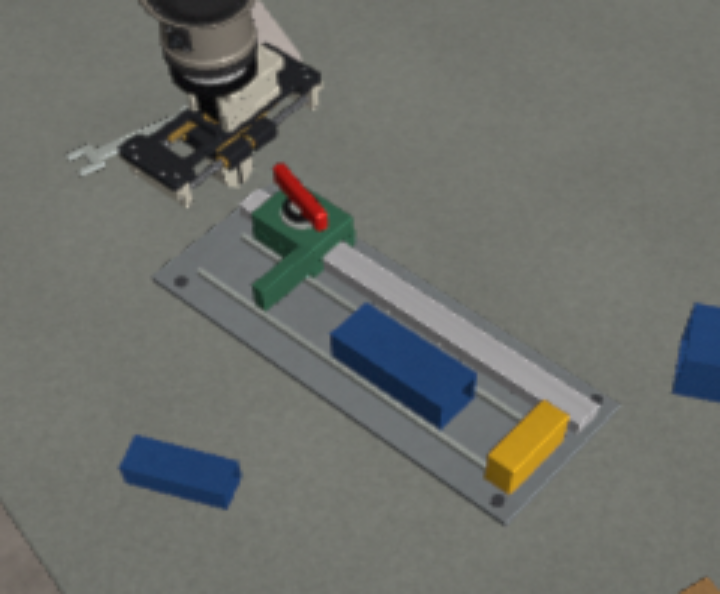

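View pics/w3.png

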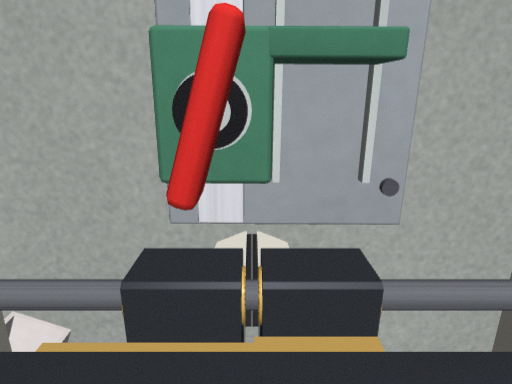

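```bash
python3 -m inch '[[[0,0,0.08,0,0,0,1],[0,0,0.17,0,0,0,1],[0,0,0.17,0,0,0,1],[0,-0.05,0.17,0,0,0,1],[0,-0.1,0.17,0,0,0,1],[0,-0.12,0.17,0,0,0,1],[0,-0.14,0.17,0,0,0,1],[0,-0.17,0.17,0,0,0,1],[0,-0.2,0.17,0,0,0,1],[0,-0.25,0.17,0,0,0,1]]]'
python3 - <<'E'
from h import *
need([*jig2w(-26,-55),50],np.deg2rad(14))
o=bot.get_obs();print(w2jig(o['tool_pos']))
cv2.imwrite("pics/w4.png",bot.capture("wrist")[...,::-1])
E
```

```text
time: 12.85
tool_pos: [618.1, -173.2, 51.2]
tcp_rot: [3.141, -0.001, 0.243]
contact_force: [3.5, -3.7, 1.2]
grip_width: 0.3
t 12.85 pos [ 618.1 -173.2   51.2] rpy [ 3.141e+00 -1.000e-03  2.430e-01] q6 -0.64 F [ 3.5 -3.7  1.2] w 0.3 need [-0.007 -0.542  0.005] [ 0.001 -0.002 -0.001]
[ -24.75957781 -163.46592438]
```

View pics/w4.png

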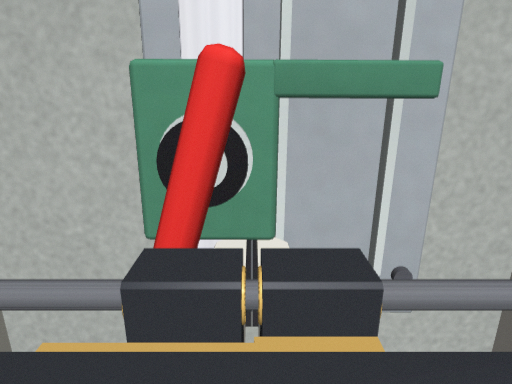

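```bash
python3 -m inch '[[[0,-0.05,0,0,0,0,1],[0,-0.1,0,0,0,0,1],[0,-0.15,0,0,0,0,1],[0,-0.2,0,0,0,0,1],[0,-0.25,0,0,0,0,1],[0,-0.3,0,0,0,0,1],[0,-0.35,0,0,0,0,1],[0,-0.4,0,0,0,0,1],[0,-0.43,0,0,0,0,1],[0,-0.45,0,0,0,0,1]]]'
python3 - <<'E'
from h import *
need([*jig2w(-26,-55),50],np.deg2rad(14))
o=bot.get_obs();print(w2jig(o['tool_pos']))
cv2.imwrite("pics/w5.png",bot.capture("wrist")[...,::-1])
cv2.imwrite("pics/s5.png",cv2.resize(bot.capture("scene")[...,::-1][80:300,120:360],None,fx=3,fy=2.7))
E
```

```text
time: 14.15
tool_pos: [596.9, -86.3, 51.1]
tcp_rot: [3.139, -0.002, 0.244]
contact_force: [5.5, -7.8, -0.8]
grip_width: 0.5
t 14.15 pos [596.9 -86.3  51.1] rpy [ 3.139e+00 -2.000e-03  2.440e-01] q6 -0.51 F [ 5.5 -7.8 -0.8] w 0.5 need [-0.009 -0.095  0.005] [ 0.003 -0.003 -0.   ]
[-24.30391508 -74.04232304]
```

View pics/w5.png

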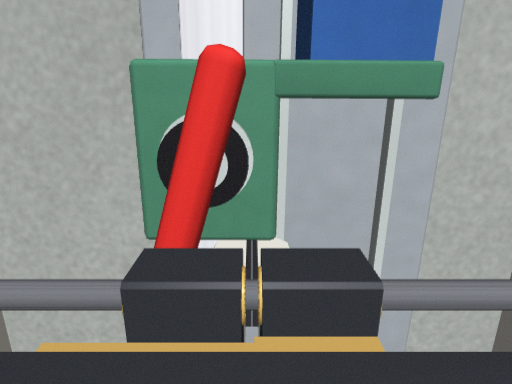

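View pics/s5.png

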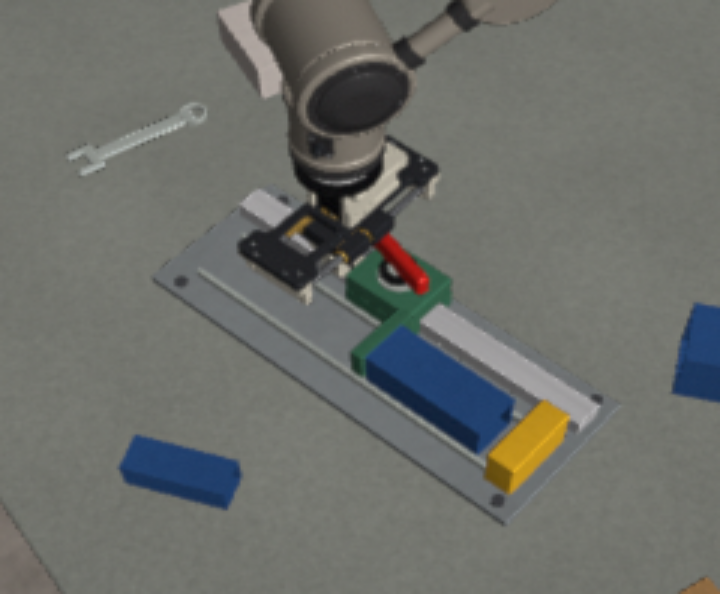

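The tube is now moving with the jaw, and the knob still looks free. About 19 mm is left, so I'll slow down.

```bash
python3 -m inch '[[[0,-0.02,0,0,0,0,1],[0,-0.03,0,0,0,0,1],[0,-0.04,0,0,0,0,1],[0,-0.05,0,0,0,0,1],[0,-0.06,0,0,0,0,1],[0,-0.065,0,0,0,0,1],[0,-0.07,0,0,0,0,1],[0,-0.075,0,0,0,0,1],[0,-0.08,0,0,0,0,1],[0,-0.08,0,0,0,0,1]]]'
python3 - <<'E'
from h import *
need([*jig2w(-26,-55),50],np.deg2rad(14))
o=bot.get_obs();print(w2jig(o['tool_pos']), w2jig(o['contact_force'][:2]+JO))
E
```

```text
time: 15.5
tool_pos: [593.2, -70.9, 51.1]
tcp_rot: [3.139, -0.002, 0.244]
contact_force: [5.7, -6.9, -0.4]
grip_width: 0.5
t 15.5 pos [593.2 -70.9  51.1] rpy [ 3.139e+00 -2.000e-03  2.440e-01] q6 -0.49 F [ 5.7 -6.9 -0.4] w 0.5 need [-0.009 -0.016  0.005] [ 0.003 -0.003 -0.001]
[-24.2163545  -58.20298137] [ 3.90020005 -8.05192535]
```

```bash
python3 -m inch '[[[0,-0.004,0,0,0,0,1],[0,-0.008,0,0,0,0,1],[0,-0.012,0,0,0,0,1],[0,-0.016,0,0,0,0,1],[0,-0.02,0,0,0,0,1],[0,-0.022,0,0,0,0,1],[0,-0.024,0,0,0,0,1],[0,-0.026,0,0,0,0,1],[0,-0.026,0,0,0,0,1],[0,-0.026,0,0,0,0,1]]]'
python3 - <<'E'
from h import *
need([*jig2w(-26,-55),50],np.deg2rad(14))
o=bot.get_obs();print(w2jig(o['tool_pos']), w2jig(o['contact_force'][:2]+JO))
E
```

```text
time: 16.75
tool_pos: [592.5, -67.9, 51.1]
tcp_rot: [3.136, -0.003, 0.244]
contact_force: [7.1, -14.5, -2.3]
grip_width: 0.6
t 16.75 pos [592.5 -67.9  51.1] rpy [ 3.136e+00 -3.000e-03  2.440e-01] q6 -0.48 F [  7.1 -14.5  -2.3] w 0.6 need [-0.009 -0.     0.005] [ 0.007 -0.004 -0.001]
[-24.18823459 -55.08166493] [  3.36464806 -15.81762784]
```

```bash
python3 -m inch '[[[0,-0.004,0,0,0,0,1],[0,-0.008,0,0,0,0,1],[0,-0.01,0,0,0,0,1],[0,-0.01,0,0,0,0,1],[0,-0.01,0,0,0,0,1],[0,-0.01,0,0,0,0,1],[0,-0.01,0,0,0,0,1],[0,-0.01,0,0,0,0,1],[0,-0.01,0,0,0,0,1],[0,-0.01,0,0,0,0,1]]]'
python3 - <<'E'
from h import *
need([*jig2w(-26,-55),50],np.deg2rad(14))
o=bot.get_obs();print(w2jig(o['tool_pos']), w2jig(o['contact_force'][:2]+JO))
E
```

```text
time: 18.0
tool_pos: [592.5, -67.8, 51.2]
tcp_rot: [3.134, -0.003, 0.244]
contact_force: [7.2, -21.0, -5.4]
grip_width: 0.6
t 18.0 pos [592.5 -67.8  51.2] rpy [ 3.134e+00 -3.000e-03  2.440e-01] q6 -0.48 F [  7.2 -21.   -5.4] w 0.6 need [-0.009 -0.     0.006] [ 0.01  -0.004 -0.001]
[-24.16481444 -55.0055725 ] [  1.87231522 -22.13722232]
```

It's seated: no motion with the force up at 22 N. I'll back off, lift and look.

```bash
python3 -m inch '[[[0,0.05,0,0,0,0,1],[0,0.12,0,0,0,0,1],[0,0.2,0,0,0,0,1],[0,0.2,-0.2,0,0,0,1],[0,0.2,-0.45,0,0,0,1],[0,0.1,-0.75,0,0,0,0],[-0.05,-0.1,-0.75,0,0,0,-1],[-0.1,-0.25,-0.75,0,0,0,-1],[-0.1,-0.25,-0.75,0,0,0,-1],[-0.1,-0.25,-0.75,0,0,0,-1]]]'
python3 - <<'E'
from h import *
np.set_printoptions(precision=1,suppress=True)
o=bot.get_obs();im=bot.capture("wrist");cv2.imwrite("pics/w6.png",im[...,::-1])
for b in blobs(im,"red"):
    w=ray("wrist",b,108,o)[:,:2].astype(np.float32);r=cv2.minAreaRect(w);print(b.mean(0),r,w2jig(r[0]))
for c,z in(("green",64),("blue",62),("yellow",67)):
  for b in blobs(im,c,300):
    w=w2jig(ray("wrist",b,z,o)); print(c,b.mean(0),w.min(0),w.max(0))
need([*r[0],84],np.deg2rad(r[2]-90))
E
```

```text
time: 19.25
tool_pos: [559.2, -20.2, 200.7]
tcp_rot: [3.141, -0.0, 0.244]
contact_force: [-0.9, -0.7, 0.2]
grip_width: 45.6
[253.5 194.5] ((559.921875, -20.27398681640625), (83.92181396484375, 14.891834259033203), 87.64747619628906) [-44.2  -1. ]
green [272.8 170.9] [-74.6 -41.5] [52.  41.8]
blue [498.9 200.2] [154.8 -71.2] [204.5  23.2]
blue [333.   67.4] [-7.2 36.4] [ 49.1 145.1]
yellow [301.9 345.4] [-165.8 -182.9] [ 194.1 -165.3]
t 19.3 pos [559.3 -20.5 200.6] rpy [ 3.1 -0.   0.2] q6 -0.42 F [-0.3  0.2 -0.1] w 49.8 need [ 0.  -0.   0.6] [ 0.  -0.   0.4]
```

View pics/w6.png

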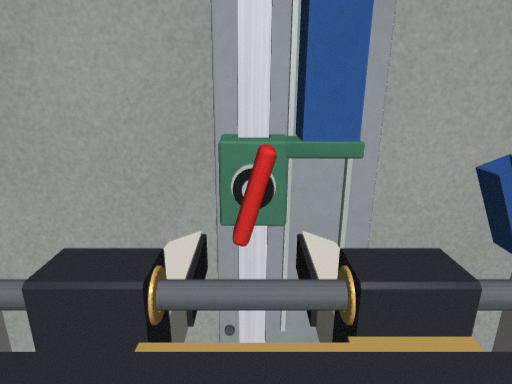

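Jaw plate and tube are touching around pixel (330,140), and the wing is directly below the tool, still at 87.6°. I'll check the stop end from the scene and top cameras.

Run:
```python
from h import *
need([559.9,-20.3,84],np.deg2rad(87.65-90))
a=cv2.resize(bot.capture("scene")[...,::-1][160:290,190:340],None,fx=4,fy=4)
cv2.imwrite("pics/s7.png",a)
```

```text
t 19.3 pos [559.3 -20.5 200.6] rpy [ 3.141 -0.     0.243] q6 -0.42 F [-0.3  0.2 -0.1] w 49.8 need [ 0.003 -0.     0.583] [ 0.    -0.     0.362]
```

View pics/s7.png

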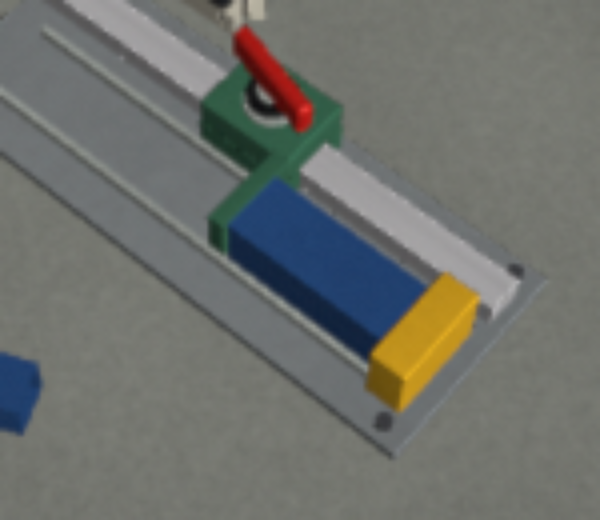

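Tube is against the stop and jaw against tube. Now I'll grip the wing again.

```bash
python3 -m inch '[[[0.003,0,0,0,0,0.15,-1],[0.003,0,0.05,0,0,0.36,-1],[0.003,0,0.1,0,0,0.36,-1],[0.003,0,0.25,0,0,0.36,-1],[0.003,0,0.4,0,0,0.36,-1],[0.003,0,0.52,0,0,0.36,-1],[0.003,0,0.58,0,0,0.36,-1],[0.003,0,0.58,0,0,0.36,0],[0.003,0,0.58,0,0,0.36,1],[0.003,0,0.58,0,0,0.36,1]]]'
python3 -m inch '[[[0,0,0,0,0,0,1],[0,0,0,0,0,0,1],[0,0,0,0,0,0,1],[0,0,0,0,0,0,1],[-0.003,-0.01,0,0,0,0,1],[-0.003,-0.01,0,0,0,0.1,1],[-0.003,-0.01,0,0,0,0.2,1],[-0.003,-0.01,0,0,0,0.3,1],[-0.003,-0.01,0,0,0,0.4,1],[-0.003,-0.01,0,0,0,0.4,1]]]'
python3 - <<'E'
from h import *
need([559.4,-18.3,84],np.deg2rad(14-90))
o=bot.get_obs();print(o['moment'],w2jig(o['contact_force'][:2]+JO))
E
```

```text
time: 20.6
tool_pos: [560.1, -19.6, 85.7]
tcp_rot: [3.141, -0.002, -0.039]
contact_force: [0.2, 0.0, 0.4]
grip_width: 66.3
time: 21.85
tool_pos: [563.0, -18.2, 85.0]
tcp_rot: [-3.14, -0.009, -0.354]
contact_force: [14.4, -2.5, -9.7]
grip_width: 14.0
t 21.85 pos [563.  -18.2  85. ] rpy [-3.14  -0.009 -0.354] q6 0.19 F [14.4 -2.5 -9.7] w 14.0 need [-0.017  0.007  0.005] [-0.008 -0.009  1.238]
[-0.46760089 -1.89119168 -0.00993378] [13.39210724 -5.88547118]
```

Run:
```python
from h import *
cv2.imwrite("pics/w8.png",bot.capture("wrist")[...,::-1])
cv2.imwrite("pics/s8.png",cv2.resize(bot.capture("scene")[...,::-1][160:290,190:340],None,fx=4,fy=4))
```

```text
(no output)
```

View pics/w8.png

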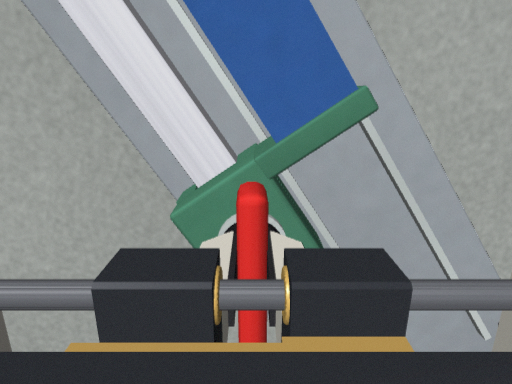

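View pics/s8.png

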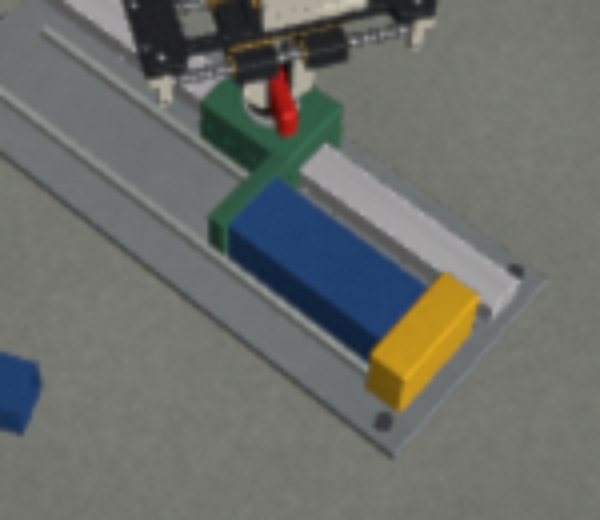

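```bash
python3 -m inch '[[[0.007,-0.003,0,0,0,0,1],[0.015,-0.006,0,0,0,0,1],[0.015,-0.006,0,0,0,0.1,1],[0.015,-0.006,0,0,0,0.2,1],[0.015,-0.006,0,0,0,0.3,1],[0.015,-0.006,0,0,0,0.4,1],[0.015,-0.006,0,0,0,0.5,1],[0.015,-0.006,0,0,0,0.55,1],[0.015,-0.006,0,0,0,0.55,1],[0.015,-0.006,0,0,0,0.55,1]]]'
python3 - <<'E'
from h import *
need([559.4,-18.3,84],np.deg2rad(14-90))
o=bot.get_obs();print(o['moment'],w2jig(o['contact_force'][:2]+JO))
E
```

```text
time: 23.2
tool_pos: [565.0, -19.3, 85.0]
tcp_rot: [-3.139, -0.006, -0.785]
contact_force: [9.7, -7.8, -6.3]
grip_width: 14.0
t 23.2 pos [565.  -19.3  85. ] rpy [-3.139 -0.006 -0.785] q6 0.62 F [ 9.7 -7.8 -6.3] w 14.0 need [-0.023  0.016  0.005] [-0.005 -0.007  0.689]
[-1.30504692 -1.19364784  0.11989185] [ 7.57666252 -9.9079971 ]
```

The grip seems off-centre along the wing, which explains the side force. The clamp is already biting, so I'll release, measure again and grip on centre.

```bash
python3 -m inch '[[[0,0,0,0,0,0,0],[0,0,0,0,0,0,-1],[0,0,0,0,0,0,-1],[0,0,0,0,0,0,-1],[0,0,0,0,0,0,-1],[0,0,-0.15,0,0,0,-1],[0,0,-0.35,0,0,0,-1],[0,0,-0.55,0,0,0,-1],[0,0,-0.58,0,0,0,-1],[0,0,-0.58,0,0,0,-1]]]'
python3 - <<'E'
from h import *
np.set_printoptions(precision=1,suppress=True)
o=bot.get_obs();im=bot.capture("wrist");cv2.imwrite("pics/w9.png",im[...,::-1])
print(o['tool_pos'],o['contact_force'])
for b in blobs(im,"red"):
    w=ray("wrist",b,108,o)[:,:2].astype(np.float32);r=cv2.minAreaRect(w);print(b.mean(0),r,w2jig(r[0]))
im=bot.capture("scene");cv2.imwrite("pics/s9.png",cv2.resize(im[...,::-1][160:290,190:340],None,fx=4,fy=4))
for n,i in (("scene",im),("top",bot.capture("top"))):
  for b in blobs(i,"red"):
    r=cv2.minAreaRect(ray(n,b,100)[:,:2].astype(np.float32));print(n,b.mean(0),r)
E
```

```text
time: 24.45
tool_pos: [561.9, -17.3, 200.4]
tcp_rot: [3.142, 0.0, -0.785]
contact_force: [0.1, 1.0, -0.8]
grip_width: 91.8
[561.9 -17.3 200.4] [ 0.1  1.  -0.8]
[255.9 195.8] ((562.6981201171875, -20.95348358154297), (84.36947631835938, 13.751471519470215), 44.831111907958984) [-41.7  -2.3]
scene [257.6 179.2] ((562.6759643554688, -19.843341827392578), (93.39508819580078, 14.991870880126953), 45.687103271484375)
```

View pics/w9.png

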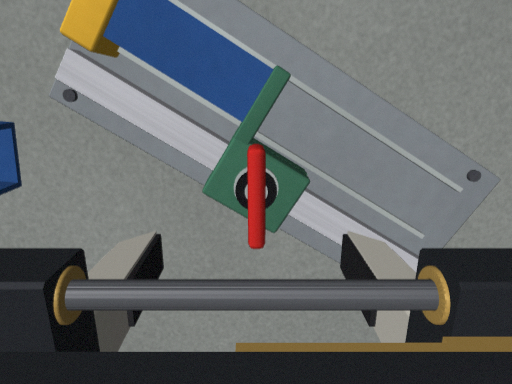

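View pics/s9.png

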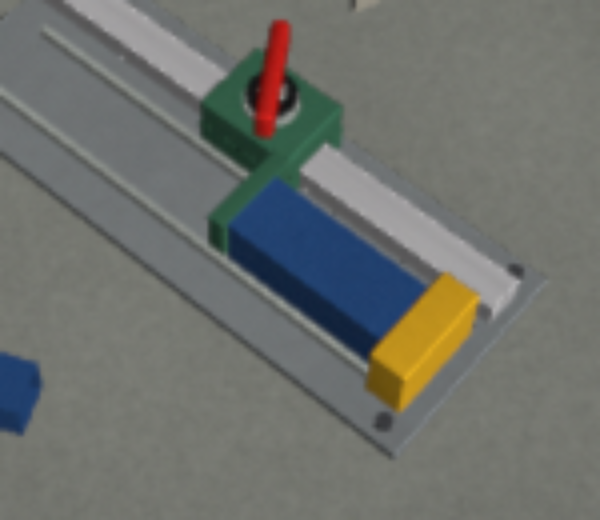

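Combining the two wrist views removes a bias of about 3 mm along the tool's y axis. That puts the wing at about (560.6,-23.2). Tube, jaw and stop are in contact in the scene view.

```bash
python3 -c "
from h import *
need([560.6,-23.2,84],np.deg2rad(44.8-90))"
```

```text
t 24.6 pos [561.4 -17.3 199.1] rpy [ 3.14e+00  2.00e-03 -7.85e-01] q6 0.62 F [-1.   0.6  0.5] w 91.6 need [0.02  0.023 0.576] [0.002 0.003 0.005]
```

```bash
python3 -m inch '[[[0.018,0.024,0.05,0,0,0,-1],[0.018,0.024,0.15,0,0,0,-1],[0.018,0.024,0.3,0,0,0,-1],[0.018,0.024,0.45,0,0,0,-1],[0.018,0.024,0.58,0,0,0,-1],[0.018,0.024,0.58,0,0,0,0],[0.018,0.024,0.58,0,0,0,1],[0.018,0.024,0.58,0,0,0,1],[0.018,0.024,0.58,0,0,0,1],[0.018,0.024,0.58,0,0,0,1]]]'
python3 -m inch '[[[0,0,0,0,0,0,1],[0,0,0,0,0,0,1],[0,0,0,0,0,0,1],[0,0,0,0,0,0,1],[0,0,0,0,0,0.1,1],[0,0,0,0,0,0.2,1],[0,0,0,0,0,0.3,1],[0,0,0,0,0,0.4,1],[0,0,0,0,0,0.5,1],[0,0,0,0,0,0.5,1]]]'
python3 - <<'E'
from h import *
need([559.4,-18.3,84],np.deg2rad(14-90))
o=bot.get_obs();print(o['moment'],w2jig(o['contact_force'][:2]+JO))
E
```

```text
time: 25.85
tool_pos: [561.5, -23.3, 85.2]
tcp_rot: [-3.141, -0.001, -0.785]
contact_force: [0.1, 0.9, -0.5]
grip_width: 46.5
time: 27.1
tool_pos: [561.2, -23.3, 84.7]
tcp_rot: [3.142, 0.0, -1.177]
contact_force: [-0.4, 1.2, 0.7]
grip_width: 14.0
t 27.1 pos [561.2 -23.3  84.7] rpy [ 3.142  0.    -1.177] q6 1.0 F [-0.4  1.2  0.7] w 14.0 need [-0.026 -0.001  0.004] [0.   0.   0.19]
[ 0.01499878  0.24824024 -0.05053265] [-0.0766841   1.20501837]
```

```bash
python3 -m inch '[[[0,0,0,0,0,0.05,1],[0,0,0,0,0,0.1,1],[0,0,0,0,0,0.14,1],[0,0,0,0,0,0.18,1],[0,0,0,0,0,0.2,1],[0,0,0,0,0,0.22,1],[0,0,0,0,0,0.24,1],[0,0,0,0,0,0.24,1],[0,0,0,0,0,0.24,1],[0,0,0,0,0,0.24,1]]]'
python3 - <<'E'
from h import *
need([559.4,-18.3,84],np.deg2rad(14-90))
o=bot.get_obs();print(o['moment'],w2jig(o['contact_force'][:2]+JO))
E
```

```text
time: 28.35
tool_pos: [561.2, -23.2, 84.7]
tcp_rot: [3.141, 0.0, -1.366]
contact_force: [-1.3, 2.5, 1.3]
grip_width: 14.1
t 28.35 pos [561.2 -23.2  84.7] rpy [ 3.141  0.    -1.366] q6 1.19 F [-1.3  2.5  1.3] w 14.1 need [-0.026  0.004  0.004] [ 0.    0.   -0.05]
[0.30908679 0.45344155 0.61081373] [-0.63255815  2.74242752]
```

```bash
python3 -m inch '[[[0,0,0,0,0,0.02,1],[0,0,0,0,0,0.04,1],[0,0,0,0,0,0.05,1],[0,0,0,0,0,0.05,1],[0,0,0,0,0,0.05,1],[0,0,0,0,0,0.05,1],[0,0,0,0,0,0.05,1],[0,0,0,0,0,0.05,1],[0,0,0,0,0,0.05,1],[0,0,0,0,0,0.05,1]]]'
python3 - <<'E'
from h import *
need([559.4,-18.3,84],np.deg2rad(14-90))
o=bot.get_obs();print(o['moment'],w2jig(o['contact_force'][:2]+JO))
E
```

```text
time: 29.6
tool_pos: [561.1, -23.3, 84.7]
tcp_rot: [3.141, 0.0, -1.405]
contact_force: [-5.0, 2.4, 5.6]
grip_width: 14.4
t 29.6 pos [561.1 -23.3  84.7] rpy [ 3.141  0.    -1.405] q6 1.23 F [-5.   2.4  5.6] w 14.4 need [-0.026  0.004  0.003] [ 0.001  0.    -0.101]
[0.34151288 0.9026567  0.76204939] [-4.25660243  3.5050805 ]
```

Torque is 0.76 N m against 0.3 needed, and the pads are starting to twist on the wing, so the knob is at its stop. I'll open, lift and check.

```bash
python3 -m inch '[[[0,0,0,0,0,-0.04,0.2],[0,0,0,0,0,-0.06,-1],[0,0,0,0,0,-0.06,-1],[0,0,0,0,0,-0.06,-1],[0,0,0,0,0,-0.06,-1],[0,0,-0.15,0,0,-0.06,-1],[0,0,-0.35,0,0,-0.06,-1],[0,0,-0.55,0,0,-0.06,-1],[0,0,-0.6,0,0,-0.06,-1],[0,0,-0.6,0,0,-0.06,-1]]]'
python3 - <<'E'
from h import *
np.set_printoptions(precision=1,suppress=True)
o=bot.get_obs();im=bot.capture("wrist");cv2.imwrite("pics/w10.png",im[...,::-1])
print(o['tool_pos'],o['tcp_rot'],o['contact_force'])
for b in blobs(im,"red"):
    w=ray("wrist",b,108,o)[:,:2].astype(np.float32);r=cv2.minAreaRect(w);print(b.mean(0),r,w2jig(r[0]))
im=bot.capture("scene");cv2.imwrite("pics/s10.png",cv2.resize(im[...,::-1][160:290,190:340],None,fx=4,fy=4))
E
```

```text
time: 30.85
tool_pos: [561.3, -23.3, 204.7]
tcp_rot: [-3.141, -0.0, -1.358]
contact_force: [0.6, -0.1, -0.9]
grip_width: 91.6
[561.3 -23.3 204.7] [-3.1 -0.  -1.4] [ 0.6 -0.1 -0.9]
[250.8 189.3] ((563.5143432617188, -22.367727279663086), (83.26333618164062, 14.038686752319336), 14.215865135192871) [-41.3  -3.9]
```

View pics/w10.png

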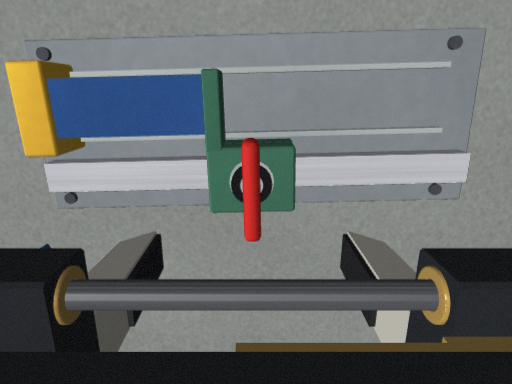

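View pics/s10.png

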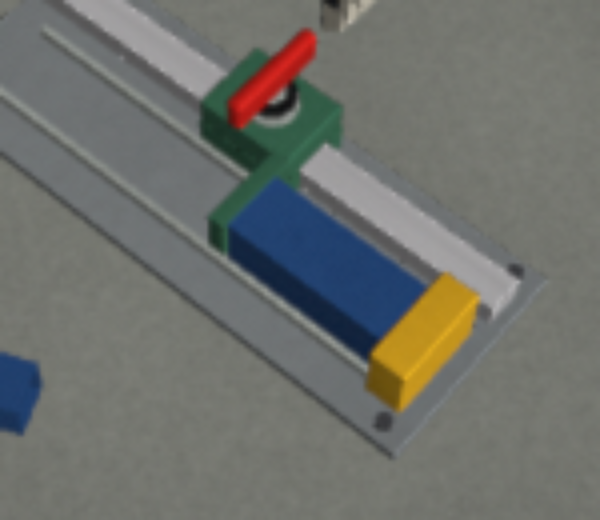

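The wing is at 14.2°, against a jig angle of about 14°, so it lies across the rail and is tight. The tube shows no gap at the stop or the jaw, and the gripper is clear.

```bash
python3 -c "
from plant import bot
print(bot.close_job())"
```

```text
the job is handed in; nothing more can be done
None
```

The blue tube is clamped in the jig, and I handed the job in at about 31 s of the 72 s allowed.

- **What I did:** I turned the knob to about 1.28 rad to free the jaw. I then pushed the jaw's back with closed fingers until the tube reached the end stop. It did not move when the push rose to 22 N. Last, I turned the knob back against its stop, ending at 0.76 N m (it needs at most 0.3 N m to turn), then let go and lifted clear.
- **Last checks:** The wing lay at 14.2° against a jig angle of about 14°, so the knob is at about 0. The wrist and scene views show no gap between jaw and tube or between tube and stop. The force reading was near zero with the gripper open at z = 205 mm. The bottle, carton, white tube and spanner were not approached; I did not re-measure where they lie.
- **What disagreed:** My first grip for re-tightening was off-centre, with side forces up to about 14 N. I let go at about 0.54 rad, re-measured and gripped again. The cause was a wrist-camera bias of about 3 mm along the tool's y axis. The jaw's travel came out as 136 to 141 mm depending on the measurement, so I relied on the hard stop under force and on the pictures.

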